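# Sort two keyed tap handles onto the stems they fit

### The arm

A 6-joint arm with a two-finger parallel gripper is mounted at the origin on the work surface. World frame = base frame: x ahead of the robot, y to its left, z up, the work surface at z = 0. Lengths are in m, angles in degrees, forces in N, time in s.
With the tool pointing down it reaches from about 0.3 to 0.75 m from the base axis. Payload 8.5 kg.
Tool frame: the origin (TCP) lies between the finger pads; the fingertips stand env.finger_overhang ahead of it and the grasp point (between the pads) lies 2 mm behind it (env.finger_overhang is the distance from the TCP to the fingertips, in m); z points along the fingers, y is the line along which they close (so a half turn about z gives the same grasp; the last joint's range is limited). The gripper opens to 85 mm and grips with 20 to 120 N. Pads are 22 mm wide; open, the fingers measure 114 mm over their backs; the gripper's body (76 mm by 85 mm) begins 54 mm behind the grasp point. The pads swing forward as they close: fully open they stand 13 mm farther back than shut.
Start: joints at [-76.507, 21.807, 74.336, -0, 83.858, -12.336], TCP at [0.24, -0.495, 0.248] pointing down, gripper open.
Joint ranges: [-178.18, 178.18], [-50.72, 133.34], [12.68, 142.11], [-81.47, 261.47], [9.98, 163.14], [-165.26, 165.26]. Speed limits (degrees/s): [136.94, 136.94, 180, 180, 180, 180].

### API

Orientations are given as a 3x3 rotation matrix whose columns are the frame's x, y, z axes.
In Python, from rig import env gives the robot as it stands. The module is installed in compiled form; this text tells all that it offers.
- The arm moves only by the tool jog_arm, never from a script. Its arguments are lists of equal length, an entry for each row: "hand": the finger opening in m, from 0 to 0.0854; "travel": the shift along the world's x, y, z in m, a list of three; "yaw": the turn about the world's z in rad. A call has exactly 5 rows; each row shifts and turns the commanded pose from where the row before left it; what a row does not reach is not made up. A row lasts 1/8 s, in which the tool goes at most 62.5 mm and 10.7 degrees, less where a joint would pass 70% of its speed; a pose out of reach is approached as far as the arm can. A call is refused whole if a number of a shift passes 0.0625 or a number of a turn 0.188, either way. A call with a gripper value outside its range is refused whole. The fingers move at their own pace and stop on an object; "grip_force" is the grip in N (left out, the last holds). Time passes only in rows, so rows that do not move let the fingers close, or fill a call up. It gives the time, the measured TCP pose, the force, the opening and the grip force at its end, in the units of the state.
- env.observe(): the state, without advancing time (a new reading comes with each control period).
- env.get_image(name): name is "scene" or "side" or "wrist"; returns the picture (384x512x3 uint8, red, green, blue); there is no depth.
- env.calibration(name): a dict with "fx", "fy", "cx", "cy" (pixels), "position" and "rotation" of the camera in the world; the wrist camera has in their place "hand_eye" (4x4, takes a point from camera to tool coordinates, whose origin is the TCP and whose axes are the flange's). Camera axes: x right, y down, z forward; pixel columns grow to the right and rows downward; lengths in m; the calibration is good to about 2 mm. A picture is of the moment at which its call begins: read the wrist's pose just before it. calibration takes no time and is no camera call.
- env.close_job(): hands the job in; it is judged then, once.
The state is a dict: "time_s": time; "q": joint angles; "qvel": joint speeds; "joint_efforts": joint torques, N m; "position": TCP position; "tool_rot": TCP orientation; "ft_force": force on the tool from outside, world axes, zero at the start; "wrist_torque": the same for the moment, N m; "grip_width": finger opening in m; "gripper_force": force on a finger pad.
Only numpy, scipy, OpenCV 4.12 (cv2) and the standard library are available. Lean on these libraries where they do the work, as an engineer would, in place of code of your own. Each camera call takes 0.05 s, during which the arm holds its last target. There are 200 camera calls.

### The job

The two chrome tap handles on the counter look alike, but their sockets are keyed differently: try each on the three leaning valve stems until you find the one stem it goes fully home on, and leave both handles there, fully down against the grey face with the levers pointing down the slope towards the robot. The third stem fits neither handle and stays bare; leave the cup, the bath brush and the soap dish where they are.

Things in the scene. Friction and masses are not known exactly. Their poses are not given: they have to be found in the camera images.
- handle_a: Chrome tap handle standing on the counter, 0.15-0.3 kg. Origin: centre of the hub's underside; z up the hub's axis, lever points along -x. Hub: 52 x 52 mm, 52 mm high. On it the lever, a light bar 26 mm thick (y), x = +22 to -60 mm, z = 52 to 92 mm: grip across its 26 mm, above the hub. Underside: blind square socket 24 x 24 mm, 46 mm deep, with one key slot (see handle_a_lever).
- handle_b: The second handle: same outside, same frame as handle_a; only its key slot lies on the other side. From outside and from above the two cannot be told apart.
- handle_a_lever (a point): Underside of handle_a's lever near its free end: (-50, 0, 52) mm in the handle's frame. The key slot is in the socket wall on this (-x) side: 10.5 mm wide, 7 mm deep, full socket depth, centred 6 mm off the middle, towards +y in one handle and -y in the other (not told which).
- handle_b_lever (a point): The same point on handle_b.
- bank: Fixed valve bank: white box with a grey sloping face, 350 mm long (y), about 80 mm deep and 105 mm high. Origin: on the counter, directly under the foot of the middle stem; -x is its front, towards the robot. The feet of the three stems stand 85 mm above the counter, 120 mm apart along y.
- stem1 (a point): Foot centre of the stem at the bank's +y end, on the grey face. z: up the stem, leaning 26 degrees from vertical towards the robot; -x: down the slope to the robot; y: along the bank. A handle is home when its origin is here and its axes are parallel to these. Stem: 20 mm square post 28 mm long, then a cone (20 to 10 mm wide) ending 44 mm above the face; key ribs: see stem2.
- stem2 (a point): The same for the middle stem. Ribs: 6.5 mm wide, 6 mm proud of a stem's -x flank, from the face to 24 mm up, 6 mm off the middle. One stem has one rib towards +y, one has one towards -y, one has both (fits no handle). Which stem is which changes with every start.
- stem3 (a point): The same for the stem at the bank's -y end. On any stem, a handle that does not match slips over the tip but stops on a rib 24 mm short of home; a matching one slides home freely, about 2 mm play each side (2 mm off, it can catch on the rib too: feel sideways). Nothing snaps in: its weight keeps it on.
- cup: Blue plastic cup, 74 mm across, 95 mm high, open, loose; origin under its centre. Leave alone.
- bath_brush: Wooden bath brush lying on the counter, 200 mm long, head 52 mm wide, 30 mm high, loose; head towards its +x, origin under its middle. Leave alone.
- soap_dish: White soap dish 110 x 75 mm with a green bar of soap fast on it, 34 mm high in all, loose; origin under its centre. Leave alone.
Mind the look-alikes: they are no part of the job. Leave any orange or red look-alike of the handle_a alone.

How it is judged:
By the outcome, as a careful person would: the job done as asked, in the order asked, and still so for the second after the job is handed in, with the robot touching nothing.
It also fails if it takes over 66 s, if anything falls off the work surface, if the arm or the gripper's body presses on something with over 40 N, if the wrist force passes 120 N, or if a joint passes its speed limit or range.

## Working session

There is one attempt and no reset: what is moved stays moved. The work goes in short steps, Python scripts to look and compute and a tool call to move; the robot and the scene stay as the last step left them, time stands still between calls to the robot, and variables do not carry over. Pictures are saved under pics/ and viewed, at most 10 in all, crops included, and the job is handed in when it is done.

Besides the shell and the picture viewer there is one more tool, called as name([rows], argument=value, ...), one row to a line, values as JSON. jog_arm: Moves the arm, as the interface text tells. Its arguments: {"type":"object","properties":{"hand":{"type":"array"},"travel":{"type":"array"},"yaw":{"type":"array"},"grip_force":{"type":"number"}},"required":["hand","travel","yaw"]}

```bash
mkdir -p pics
cat > h.py <<'E'
import numpy as np,cv2
from rig import env
def ray(c,u,v):
    k=env.calibration(c)
    if c=="wrist":
        s=env.observe();T=np.eye(4);T[:3,:3]=s["tool_rot"];T[:3,3]=s["position"];T=T@np.array(k["hand_eye"]);R,p=T[:3,:3],T[:3,3]
    else:R,p=np.array(k["rotation"]),np.array(k["position"])
    return p,R@np.array([(u-k["cx"])/k["fx"],(v-k["cy"])/k["fy"],1])
def onz(c,u,v,z):
    p,d=ray(c,u,v);return p+d*(z-p[2])/d[2]
def proj(c,P):
    p0,_=ray(c,0,0);k=env.calibration(c)
    R=np.array(k["rotation"]) if c!="wrist" else np.array(env.observe()["tool_rot"])@np.array(k["hand_eye"])[:3,:3]
    q=R.T@(np.array(P)-p0);return k["fx"]*q[0]/q[2]+k["cx"],k["fy"]*q[1]/q[2]+k["cy"]
def tri(a,b):
    (p,d),(q,e)=ray(*a),ray(*b);A=np.stack([d,-e],1);t=np.linalg.lstsq(A,q-p,rcond=None)[0]
    return (p+d*t[0]+q+e*t[1])/2
def snap(c,n):
    im=env.get_image(c)[:,:,::-1].copy();cv2.imwrite(f"pics/{n}.png",im);return im
E
python3 - <<'E'
from h import *
a=snap("scene","s0");b=snap("side","d0")
cv2.imwrite("pics/v0.png",cv2.resize(np.vstack([a,b]),None,fx=.78,fy=.78))
cv2.imwrite("pics/a0.png",cv2.resize(a,(800,600)));cv2.imwrite("pics/b0.png",cv2.resize(b,(800,600)))
for c in("scene","side"):print(env.calibration(c))
s=env.observe();print(env.calibration("wrist"),env.finger_overhang,s["tool_rot"],s["position"])
E
```

```text
{'fx': 432.7776870894281, 'fy': 432.7776870894281, 'cx': 260.38430540627417, 'cy': 187.15305507119027, 'position': array([1.20541751, 0.07305468, 1.18828409]), 'rotation': array([[-0.12565686,  0.80699339, -0.57703728],
       [ 0.99203284,  0.10749355, -0.06569619],
       [ 0.00901139, -0.58069511, -0.81407124]])}
{'fx': 396.96000539797143, 'fy': 396.96000539797143, 'cx': 252.6099266903736, 'cy': 186.2706334960807, 'position': array([-0.20464336,  0.76383602,  0.82990663]), 'rotation': array([[-0.79087123, -0.34971324,  0.50221842],
       [-0.61170761,  0.47633284, -0.63160179],
       [-0.01834362, -0.80672652, -0.59064019]])}
{'fx': 301.1655892367422, 'fy': 301.1655892367422, 'cx': 256.1857817358288, 'cy': 189.49735769785954, 'hand_eye': array([[-9.79421727e-04, -9.63418340e-01, -2.68000267e-01,
         6.79749812e-02],
       [ 9.99999142e-01, -7.10587893e-04, -1.10010144e-03,
        -1.04851258e-03],
       [ 8.69420156e-04, -2.68001115e-01,  9.63418210e-01,
        -1.26013940e-01],
       [ 0.00000000e+00,  0.00000000e+00,  0.00000000e+00,
         1.00000000e+00]])} 0.017 [[ 9.00096431e-01  4.35690607e-01 -3.29798227e-04]
 [ 4.35690660e-01 -9.00095587e-01  1.25854772e-03]
 [ 2.51487492e-04 -1.27650432e-03 -9.99999154e-01]] [ 0.2395681  -0.49481534  0.24778701]
```

View pics/a0.png

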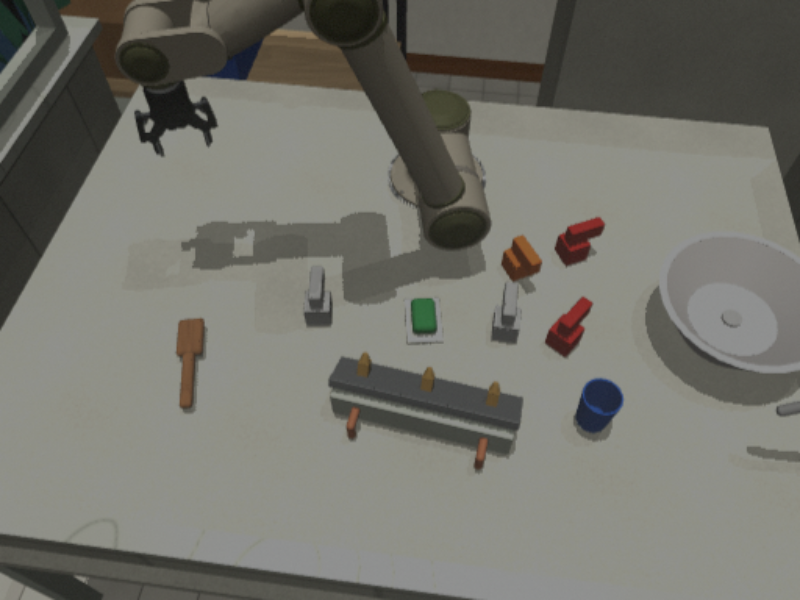

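View pics/b0.png

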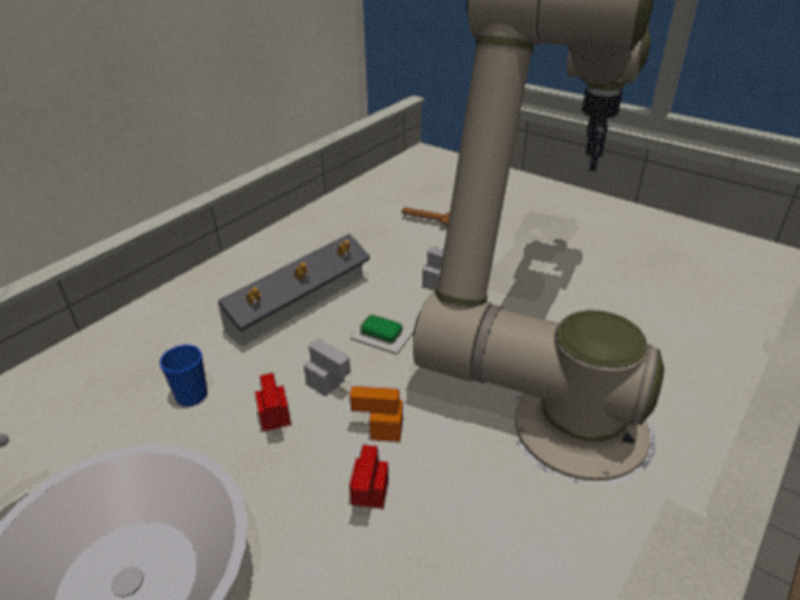

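Run:
```python
from h import *
a=cv2.imread("pics/s0.png");b=cv2.imread("pics/d0.png")
g=cv2.resize(a[145:305,180:380],(800,640),interpolation=cv2.INTER_CUBIC)
cv2.imwrite("pics/c0.png",g[:600])
hsv=cv2.cvtColor(a,cv2.COLOR_BGR2HSV)
for n,im in(("scene",a),("side",b)):
    h=cv2.cvtColor(im,cv2.COLOR_BGR2HSV);m=cv2.inRange(h,(10,110,60),(28,255,255))
    N,l,st,c=cv2.connectedComponentsWithStats(m)
    for i in range(1,N):
        if st[i,4]>15:print(n,st[i],c[i].round(1),onz(n,*c[i],.105).round(4))
# x
for p in((365,353),(429,368),(495,382)):print(onz("scene",p[0]/1.5625,p[1]/1.5625,.1245).round(4))
```

```text
scene [ 38   0  46  16 439] [62.4  5.8] [-0.4109 -0.9909  0.105 ]
scene [321 151  26  29 414] [332.9 165.3] [0.3217 0.2046 0.105 ]
scene [113 204  17  57 568] [120.5 226.7] [ 0.6292 -0.3959  0.105 ]
scene [229 226   8  15  86] [232.4 233.4] [ 0.609  -0.0731  0.105 ]
scene [270 235   8  15  86] [273.4 242.7] [0.6235 0.0461 0.105 ]
scene [311 245   8  15  85] [315.2 252.5] [0.6387 0.1648 0.105 ]
scene [222 261   8  17  68] [225.2 267.9] [ 0.7169 -0.0751  0.105 ]
scene [305 280   7  16  74] [307.9 287.2] [0.7433 0.1508 0.105 ]
side [258 133  30  10 108] [273.8 137.2] [ 0.5371 -0.3021  0.105 ]
side [216 154   8  10  44] [219.6 158.3] [ 0.6025 -0.0728  0.105 ]
side [189 168   8  11  55] [192.2 172.9] [0.6154 0.0471 0.105 ]
side [158 184   9  11  54] [161.8 188.4] [0.631  0.1638 0.105 ]
side [224 247  34  36 825] [242.7 262.2] [0.2384 0.2526 0.105 ]
[ 0.5954 -0.0711  0.1245]
[0.611  0.0474 0.1245]
[0.6238 0.1661 0.1245]
```

View pics/c0.png

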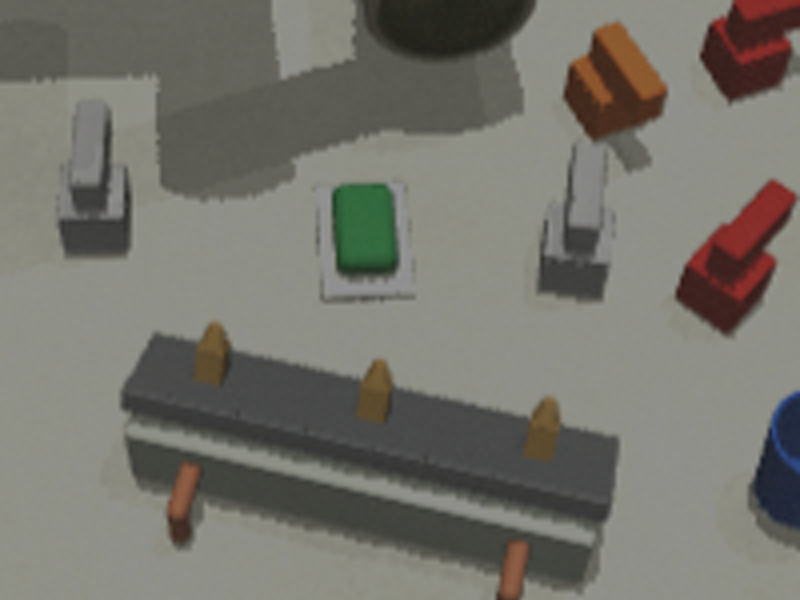

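Run:
```python
from h import *
S=[tri(("scene",*s),("side",*d)) for s,d in(((315.2,252.5),(161.8,188.4)),((273.4,242.7),(192.2,172.9)),((232.4,233.4),(219.6,158.3)))]
for s in S:print(s.round(4))
d=S[0]-S[2];print("yaw bank",np.degrees(np.arctan2(-d[0],d[1])),np.linalg.norm(d))
for n,e,f in(("L",(93,103),(89,188)),("R",(590,145),(582,237))):
    P=[onz("scene",180+u/4,145+v/4,.092) for u,v in(e,f)];v=P[1]-P[0]
    print(n,P[0].round(4),P[1].round(4),np.linalg.norm(v),"yaw",np.degrees(np.arctan2(v[1],v[0])),"hub",(P[0]+v/np.linalg.norm(v)*.06).round(4))
```

```text
[0.6358 0.1631 0.1016]
[0.6203 0.0447 0.101 ]
[ 0.6062 -0.0748  0.1017]
yaw bank -7.080368400341951 0.23976972352606962
L [ 0.3886 -0.2044  0.092 ] [ 0.4702 -0.1907  0.092 ] 0.0827368702522841 yaw 9.472034415850743 hub [ 0.4478 -0.1945  0.092 ]
R [0.3778 0.1911 0.092 ] [0.4654 0.1883 0.092 ] 0.08767852941814727 yaw -1.8867096378056794 hub [0.4378 0.1892 0.092 ]
```

jog_arm([
  [0.019,0.037,0],
  [0.019,0.037,0],
  [0.019,0.037,0],
  [0.019,0.037,0],
  [0.019,0.037,0],
], hand=[0.07,0.07,0.07,0.07,0.07], yaw=[0.171,0.171,0.171,0.171,0.171], grip_force=20)

```text
time_s: 0.72
position: [0.335, -0.3087, 0.2481]
tool_rot: [[0.257, 0.967, -0.0], [0.967, -0.257, 0.0], [0.0, -0.0, -1.0]]
ft_force: [0.9, 0.4, 0.2]
grip_width: 0.0698
gripper_force: 0.0
```

jog_arm([
  [0.019,0.037,0],
  [0.019,0.037,0],
  [0.019,0.037,0],
  [0.019,0.037,0],
  [0.019,0.037,0],
], hand=[0.07,0.07,0.07,0.07,0.07], yaw=[0.171,0.171,0.171,0.171,0.171])

```text
time_s: 1.35
position: [0.43, -0.1237, 0.2481]
tool_rot: [[-0.561, 0.828, -0.0], [0.828, 0.561, 0.0], [0.0, -0.0, -1.0]]
ft_force: [0.2, -0.4, -1.1]
grip_width: 0.0702
gripper_force: 0.0
```

jog_arm([
  [0.019,0.037,-0.01],
  [0.019,0.037,-0.01],
  [0.019,0.037,-0.01],
  [0.019,0.037,-0.01],
  [0.019,0.037,-0.01],
], hand=[0.07,0.07,0.07,0.07,0.07], yaw=[0.171,0.171,0.171,0.171,0.171])

```text
time_s: 1.98
position: [0.525, 0.0613, 0.1977]
tool_rot: [[-0.993, 0.12, -0.001], [0.12, 0.993, 0.0], [0.001, -0.0, -1.0]]
ft_force: [0.5, -0.5, 0.1]
grip_width: 0.0702
gripper_force: 0.0
```

Run:
```python
from h import *
s=env.observe();a=snap("wrist","w1");cv2.imwrite("pics/w1b.png",cv2.resize(a,(800,600),interpolation=cv2.INTER_CUBIC))
R=s["tool_rot"];print(s["time_s"],s["position"],np.degrees(np.arctan2(R[1,0],R[0,0])),s["ft_force"])
for y,n in((.1631,1),(.0447,2),(-.0748,3)):
    f=np.array([.612+.124*(y-.0447),y,.085]);print(n,proj("wrist",f))
```

```text
1.975 [0.52498098 0.06132322 0.19772569] 173.1208145287924 [ 0.53849149 -0.47763102  0.07326368]
1 (np.float64(375.8657859415999), np.float64(287.67868310346665))
2 (np.float64(243.36373957523864), np.float64(286.5464181072656))
3 (np.float64(108.9403712733405), np.float64(285.39773490746904))
```

View pics/w1b.png

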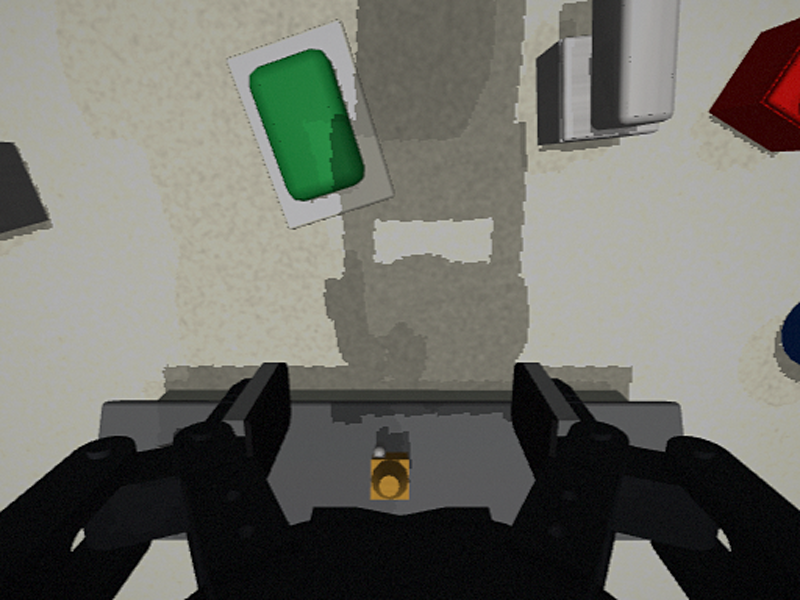

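jog_arm([
  [0.003,0.04,0],
  [0.003,0.04,0],
  [0.003,0.04,0],
  [0,0,0],
  [0,0,0],
], hand=[0.07,0.07,0.07,0.07,0.07], yaw=[0,0,0,0,0])

```text
time_s: 2.65
position: [0.5335, 0.1795, 0.1981]
tool_rot: [[-0.992, 0.125, -0.001], [0.125, 0.992, -0.0], [0.001, -0.0, -1.0]]
ft_force: [-0.3, -1.3, 0.2]
grip_width: 0.0702
gripper_force: 0.0
```

Run:
```python
from h import *
s=env.observe();np.save("p2.npy",s["position"]);a=snap("wrist","w2");print(s["position"])
```

```text
[0.53347916 0.17950435 0.19805643]
```

jog_arm([
  [-0.006,-0.056,0],
  [-0.006,-0.056,0],
  [-0.006,-0.056,0],
  [-0.006,-0.056,0],
  [-0.002,-0.016,0],
], hand=[0.07,0.07,0.07,0.07,0.07], yaw=[0,0,0,0,0])

```text
time_s: 3.32
position: [0.5069, -0.0636, 0.1984]
tool_rot: [[-0.991, 0.13, -0.0], [0.13, 0.991, -0.0], [-0.0, -0.0, -1.0]]
ft_force: [-0.8, 0.4, 1.0]
grip_width: 0.0695
gripper_force: 0.0
```

Run:
```python
from h import *
s=env.observe();np.save("p3.npy",s["position"]);a=snap("wrist","w3");print(s["position"])
z=lambda n,u,v:cv2.resize(cv2.imread(f"pics/{n}.png")[v-45:v+45,u-42:u+42],(266,285),interpolation=cv2.INTER_CUBIC)
top=np.hstack([z("w3",250,300),z("w1",250,300),z("w2",250,300)])
bot=np.hstack([cv2.resize(cv2.imread(f"pics/{n}.png"),(399,299)) for n in("w3","w2")])
cv2.imwrite("pics/ribs.png",np.vstack([top,bot]))
```

```text
[ 0.50691972 -0.06361812  0.19840534]
```

View pics/ribs.png

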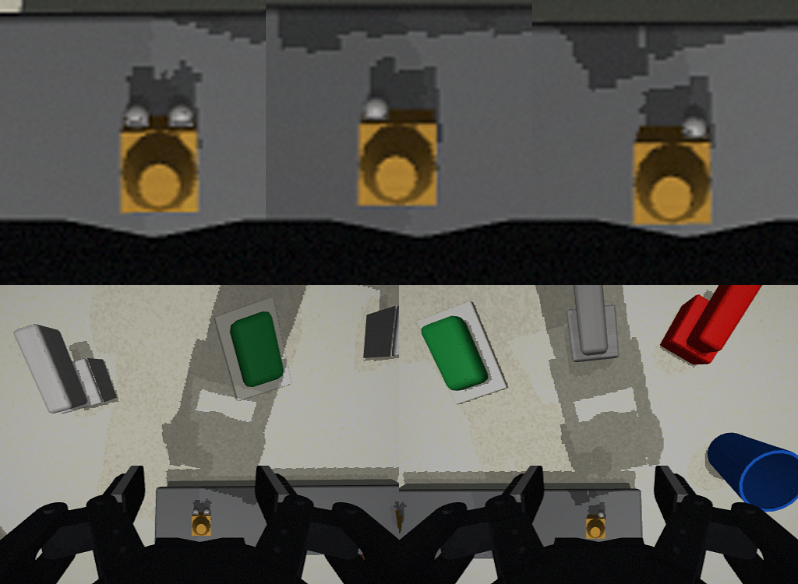

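jog_arm([
  [-0.0125,-0.032,-0.01],
  [-0.0125,-0.032,-0.01],
  [-0.0125,-0.032,-0.01],
  [-0.0125,-0.032,-0.01],
  [0,0,0],
], hand=[0.06,0.06,0.06,0.06,0.06], yaw=[0.074,0.074,0.074,0.075,0])

```text
time_s: 4.0
position: [0.457, -0.1887, 0.1578]
tool_rot: [[-0.986, -0.168, -0.001], [-0.168, 0.986, 0.001], [0.001, 0.001, -1.0]]
ft_force: [0.6, 0.7, -0.5]
grip_width: 0.06
gripper_force: 0.0
```

Run:
```python
from h import *
s=env.observe();a=snap("wrist","w4");R=s["tool_rot"]
print(s["position"],np.degrees(np.arctan2(R[1,0],R[0,0])))
cv2.imwrite("pics/w4b.png",cv2.resize(a,(800,600),interpolation=cv2.INTER_CUBIC))
```

```text
[ 0.45702049 -0.18874046  0.15776106] -170.31648983480574
```

View pics/w4b.png

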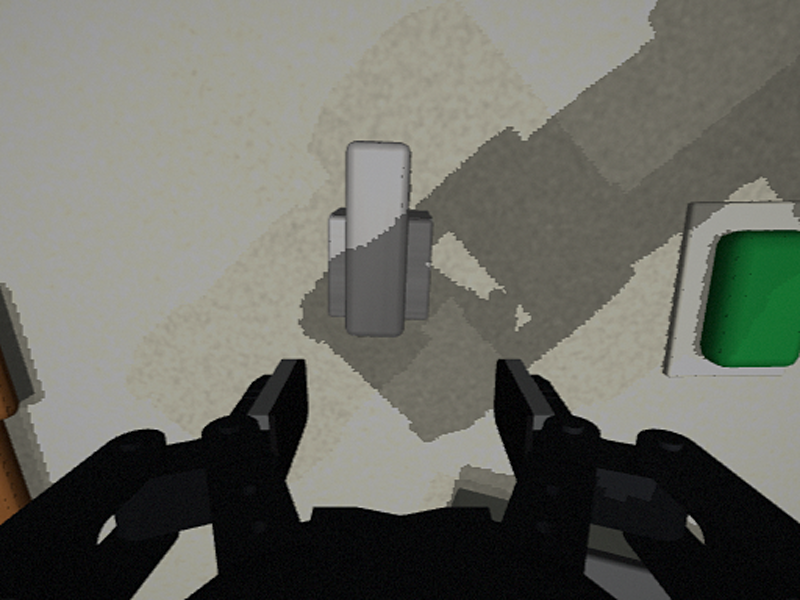

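Run:
```python
from h import *
k=1.5625
E=onz("wrist",379/k,141/k,.092);F=onz("wrist",375/k,335/k,.092);v=F-E;L=np.linalg.norm(v);u=v/L
print(E,F,L,np.degrees(np.arctan2(v[1],v[0])))
hub=(E+F)/2+u*.019;g=hub+u*.006
print("hub",hub,"grip d",g-env.observe()["position"])
# stems from post-top squares
def at(pos,uv,yaw):
    c=env.calibration("wrist");t=np.radians(yaw);R=np.array([[np.cos(t),np.sin(t),0],[np.sin(t),-np.cos(t),0],[0,0,-1]])
    H=np.array(c["hand_eye"]);p=R@H[:3,3]+pos;d=R@H[:3,:3]@np.array([(uv[0]-c["cx"])/c["fx"],(uv[1]-c["cy"])/c["fy"],1])
    q=p+d*(.1102-p[2])/d[2];n=np.array([np.cos(np.radians(-7.1)),np.sin(np.radians(-7.1))]);return q[:2]+.0123*n
px=lambda tile,X,Y:(208+(X-266*tile)*84/266,255+Y*90/285)
for n,pos,uv,yaw in((1,np.load("p2.npy"),px(2,672,182),172.85),(2,np.array([.525,.0613,.1977]),px(1,397,166),173.1),(3,np.load("p3.npy"),px(0,160,172),172.55)):print(n,at(pos,uv,yaw))
```

```text
[ 0.38256536 -0.2077973   0.092     ] [ 0.46195002 -0.19705716  0.092     ] 0.08010789294525977 7.70489679573159
hub [ 0.44108615 -0.19987988  0.092     ] grip d [-0.01046437 -0.01120559 -0.06619878]
1 [0.64226872 0.16359353]
2 [0.62843697 0.04412807]
3 [ 0.61354345 -0.07446114]
```

jog_arm([
  [-0.0085,-0.011,0],
  [0,0,-0.03],
  [0,0,-0.03],
  [0,0,-0.0215],
  [0,0,0],
], hand=[0.06,0.06,0.06,0.06,0.06], yaw=[-0.035,0,0,0,0])

```text
time_s: 4.68
position: [0.4487, -0.1984, 0.0762]
tool_rot: [[-0.991, -0.135, -0.002], [-0.135, 0.991, 0.001], [0.002, 0.002, -1.0]]
ft_force: [0.0, -0.2, 0.6]
grip_width: 0.0601
gripper_force: 0.0
```

jog_arm([
  [0,0,0],
  [0,0,0],
  [0,0,0],
  [0,0,0],
  [0,0,0],
], hand=[0.01,0.01,0.01,0.01,0.01], yaw=[0,0,0,0,0], grip_force=25)

```text
time_s: 5.3
position: [0.4496, -0.1994, 0.0777]
tool_rot: [[-0.991, -0.136, 0.002], [-0.136, 0.991, -0.001], [-0.001, -0.001, -1.0]]
ft_force: [0.2, -0.2, 6.4]
grip_width: 0.0255
gripper_force: 30.3
```

jog_arm([
  [0,0,0],
  [0,0,0.03],
  [0,0,0.04],
  [0,0,0.05],
  [0,0,0.03],
], hand=[0.01,0.01,0.01,0.01,0.01], yaw=[0,0,0,0,0])

```text
time_s: 5.92
position: [0.4491, -0.1989, 0.229]
tool_rot: [[-0.991, -0.136, 0.002], [-0.136, 0.991, -0.001], [-0.001, -0.001, -1.0]]
ft_force: [0.5, -0.2, -3.0]
grip_width: 0.0256
gripper_force: 29.2
```

Run:
```python
from h import *
s=env.observe();w=snap("wrist","w5");b=snap("side","d5");R=s["tool_rot"]
print(s["position"],np.degrees(np.arctan2(R[1,0],R[0,0])),s["ft_force"],s["wrist_torque"])
u,v=map(int,proj("side",s["position"]));c=b[max(0,v-50):v+70,max(u-75,0):u+75]
cv2.imwrite("pics/v5.png",np.hstack([cv2.resize(w,(400,300)),cv2.resize(c,(375,300),interpolation=cv2.INTER_CUBIC)]))
```

```text
[ 0.44912024 -0.19892219  0.22896203] -172.19435861095138 [ 0.52499657 -0.16265066 -2.97754679] [-0.03279971 -0.02223056  0.01391687]
```

View pics/v5.png

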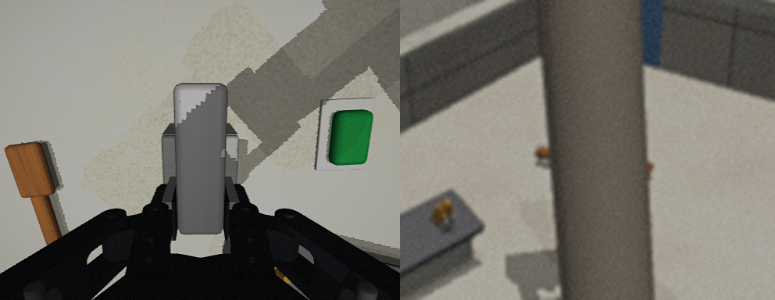

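jog_arm([
  [0.022,0.031,0.001],
  [0.022,0.031,0.001],
  [0.022,0.031,0],
  [0.022,0.031,0],
  [0.022,0.031,0],
], hand=[0.01,0.01,0.01,0.01,0.01], yaw=[-0.037,-0.037,-0.037,-0.037,-0.037])

```text
time_s: 6.65
position: [0.5591, -0.0428, 0.2268]
tool_rot: [[-0.999, 0.05, -0.003], [0.05, 0.999, 0.001], [0.003, 0.001, -1.0]]
ft_force: [1.0, -0.8, -2.4]
grip_width: 0.0252
gripper_force: 29.2
```

jog_arm([
  [0.022,0.031,0],
  [0.022,0.031,0],
  [0.018,0.027,0],
  [0,0,0],
  [0,0,0],
], hand=[0.01,0.01,0.01,0.01,0.01], yaw=[-0.037,-0.038,0,0,0])

```text
time_s: 7.28
position: [0.6205, 0.0445, 0.2274]
tool_rot: [[-0.992, 0.124, -0.003], [0.124, 0.992, -0.0], [0.003, -0.0, -1.0]]
ft_force: [0.5, -0.3, -2.7]
grip_width: 0.0256
gripper_force: 28.9
```

```bash
cat > st.py <<'E'
from h import *
s=env.observe();R=s["tool_rot"];print(s["time_s"],s["position"].round(4),np.degrees(np.arctan2(R[1,0],R[0,0])).round(2),np.array(s["ft_force"]).round(1),np.array(s["wrist_torque"]).round(3))
X=np.array([.9923,-.1236]);Y=np.array([.1236,.9923])
for n,F in((1,(.6425,.1633)),(2,(.6285,.0441))):
    d=s["position"][:2]-F;print(n,"bank x,y mm",(d@X*1e3).round(1),(d@Y*1e3).round(1),"z",(s["position"][2]*1e3).round(1))
E
python3 st.py
```

```text
7.275 [0.6205 0.0445 0.2274] 172.9 [ 0.5 -0.3 -2.7] [-0.011 -0.016 -0.025]
1 bank x,y mm -7.1 -120.6 z 227.4
2 bank x,y mm -8.0 -0.6 z 227.4
```

jog_arm([
  [0.0005,0.0005,-0.015],
  [0,0,-0.012],
  [0,0,-0.008],
  [0,0,0],
  [0,0,0],
], hand=[0.01,0.01,0.01,0.01,0.01], yaw=[0,0,0,0,0])

```text
time_s: 7.9
position: [0.6218, 0.0454, 0.1942]
tool_rot: [[-0.992, 0.124, 0.001], [0.124, 0.992, -0.0], [-0.001, -0.0, -1.0]]
ft_force: [-0.2, -0.1, -3.1]
grip_width: 0.0256
gripper_force: 28.9
```

jog_arm([
  [-0.005,0.0006,0],
  [-0.005,0.0006,0],
  [-0.005,0.0006,0],
  [-0.005,0.0006,0],
  [0,0,0],
], hand=[0.01,0.01,0.01,0.01,0.01], yaw=[0,0,0,0,0])

```text
time_s: 8.52
position: [0.6013, 0.0479, 0.1942]
tool_rot: [[-0.992, 0.123, 0.0], [0.123, 0.992, -0.0], [-0.0, -0.0, -1.0]]
ft_force: [2.9, -0.9, -0.5]
grip_width: 0.0252
gripper_force: 29.3
```

```bash
python3 st.py
```

```text
8.525 [0.6013 0.0479 0.1942] 172.91 [ 2.9 -0.9 -0.5] [-0.094 -0.527 -0.008]
1 bank x,y mm -26.6 -119.6 z 194.2
2 bank x,y mm -27.4 0.4 z 194.2
```

jog_arm([
  [-0.005,0.0006,-0.001],
  [-0.005,0.0006,-0.001],
  [-0.005,0.0006,-0.002],
  [-0.005,0.0006,-0.002],
  [0,0,0],
], hand=[0.01,0.01,0.01,0.01,0.01], yaw=[0,0,0,0,0])

```text
time_s: 9.15
position: [0.581, 0.0504, 0.1876]
tool_rot: [[-0.992, 0.123, -0.001], [0.123, 0.992, 0.0], [0.001, -0.0, -1.0]]
ft_force: [2.1, 0.2, -0.5]
grip_width: 0.0255
gripper_force: 29.6
```

```bash
python3 st.py
python3 - <<'E'
from h import *
w=snap("wrist","w6");b=snap("side","d6");c=snap("scene","s6")
p=env.observe()["position"]
def cr(n,im):
    u,v=map(int,proj(n,p));return cv2.resize(im[v-45:v+55,u-60:u+60],(360,300),interpolation=cv2.INTER_CUBIC)
cv2.imwrite("pics/v6.png",np.vstack([np.hstack([cr("side",b),cr("scene",c)]),cv2.resize(w,(720,540))[:300]]))
E
```

```text
9.15 [0.581  0.0504 0.1876] 172.91 [ 2.1  0.2 -0.5] [-0.046 -0.538  0.053]
1 bank x,y mm -47.1 -119.6 z 187.6
2 bank x,y mm -47.9 0.4 z 187.6
```

View pics/v6.png

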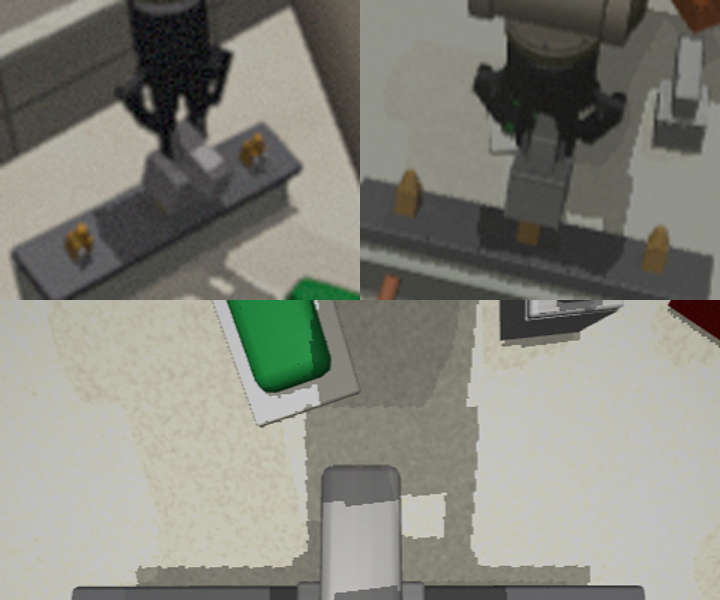

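jog_arm([
  [0.003,-0.0004,-0.002],
  [0.003,-0.0004,-0.003],
  [0.002,-0.0003,-0.002],
  [0,0,0],
  [0,0,0],
], hand=[0.01,0.01,0.01,0.01,0.01], yaw=[0,0,0,0,0])

```text
time_s: 9.93
position: [0.5895, 0.0492, 0.1808]
tool_rot: [[-0.992, 0.123, -0.0], [0.123, 0.992, 0.0], [0.0, -0.0, -1.0]]
ft_force: [0.0, 0.0, -3.0]
grip_width: 0.0254
gripper_force: 29.5
```

jog_arm([
  [0.0015,-0.0002,-0.002],
  [0.001,-0.0001,-0.002],
  [0.001,-0.0001,-0.002],
  [0,0,0],
  [0,0,0],
], hand=[0.01,0.01,0.01,0.01,0.01], yaw=[0,0,0,0,0])

```text
time_s: 10.55
position: [0.5931, 0.0488, 0.1748]
tool_rot: [[-0.992, 0.123, -0.0], [0.123, 0.992, 0.0], [0.0, 0.0, -1.0]]
ft_force: [-0.3, -0.8, -1.7]
grip_width: 0.0253
gripper_force: 29.5
```

```bash
python3 st.py
```

```text
10.55 [0.5931 0.0488 0.1748] 172.91 [-0.3 -0.8 -1.7] [-0.033  0.023  0.031]
1 bank x,y mm -34.8 -119.7 z 174.8
2 bank x,y mm -35.7 0.3 z 174.8
```

jog_arm([
  [0.001,-0.0001,-0.002],
  [0.001,-0.0001,-0.002],
  [0.001,-0.0001,-0.002],
  [0.001,-0.0001,-0.002],
  [0,0,0],
], hand=[0.01,0.01,0.01,0.01,0.01], yaw=[0,0,0,0,0])

```text
time_s: 11.18
position: [0.5971, 0.0484, 0.1666]
tool_rot: [[-0.992, 0.123, -0.0], [0.123, 0.992, 0.0], [0.0, -0.0, -1.0]]
ft_force: [-0.1, 0.3, -1.7]
grip_width: 0.0255
gripper_force: 29.5
```

jog_arm([
  [0.001,-0.0001,-0.002],
  [0.001,-0.0001,-0.002],
  [0.001,-0.0001,-0.002],
  [0,0,0],
  [0,0,0],
], hand=[0.01,0.01,0.01,0.01,0.01], yaw=[0,0,0,0,0])

```text
time_s: 11.8
position: [0.6001, 0.0481, 0.1609]
tool_rot: [[-0.992, 0.123, 0.0], [0.123, 0.992, -0.0], [-0.0, -0.0, -1.0]]
ft_force: [-0.7, -0.2, -1.7]
grip_width: 0.0257
gripper_force: 29.5
```

```bash
python3 st.py
```

```text
11.8 [0.6001 0.0481 0.1609] 172.91 [-0.7 -0.2 -1.7] [-0.025  0.044  0.028]
1 bank x,y mm -27.8 -119.6 z 160.9
2 bank x,y mm -28.7 0.4 z 160.9
```

jog_arm([
  [0.0008,-0.0001,-0.0015],
  [0.0005,0,-0.0015],
  [0,0,0],
  [0,0,0],
  [0,0,0],
], hand=[0.01,0.01,0.01,0.01,0.01], yaw=[0,0,0,0,0])

```text
time_s: 12.42
position: [0.6005, 0.0481, 0.1601]
tool_rot: [[-0.992, 0.123, -0.0], [0.123, 0.992, -0.0], [0.0, -0.0, -1.0]]
ft_force: [-12.7, -0.2, 16.1]
grip_width: 0.0254
gripper_force: 31.9
```

```bash
python3 st.py
```

```text
12.425 [0.6005 0.0481 0.1601] 172.92 [-12.7  -0.2  16.1] [0.035 1.747 0.003]
1 bank x,y mm -27.5 -119.5 z 160.1
2 bank x,y mm -28.3 0.5 z 160.1
```

jog_arm([
  [0,0,0],
  [0,0,0],
  [0,0,0],
  [0,0,0.03],
  [0,0,0.04],
], hand=[0.05,0.05,0.05,0.05,0.05], yaw=[0,0,0,0,0])

```text
time_s: 13.05
position: [0.6012, 0.048, 0.2277]
tool_rot: [[-0.992, 0.124, -0.002], [0.124, 0.992, 0.0], [0.003, -0.0, -1.0]]
ft_force: [0.6, 0.3, 0.7]
grip_width: 0.05
gripper_force: 0.0
```

jog_arm([
  [-0.031,0.028,0],
  [-0.031,0.028,0],
  [-0.031,0.028,-0.01],
  [-0.031,0.028,-0.025],
  [-0.031,0.028,-0.03],
], hand=[0.06,0.06,0.06,0.06,0.06], yaw=[0.018,0.018,0.018,0.018,0.018])

```text
time_s: 13.68
position: [0.4457, 0.1888, 0.1625]
tool_rot: [[-0.999, 0.033, 0.002], [0.033, 0.999, 0.0], [-0.002, 0.0, -1.0]]
ft_force: [0.8, 0.5, -0.3]
grip_width: 0.0596
gripper_force: 0.0
```

jog_arm([
  [0,0,0],
  [0,0,0],
  [0,0,0],
  [0,0,0],
  [0,0,0],
], hand=[0.06,0.06,0.06,0.06,0.06], yaw=[0,0,0,0,0])

```text
time_s: 14.3
position: [0.4468, 0.1877, 0.163]
tool_rot: [[-0.999, 0.034, 0.0], [0.034, 0.999, 0.0], [-0.0, 0.0, -1.0]]
ft_force: [1.5, 0.4, 1.2]
grip_width: 0.0599
gripper_force: 0.0
```

```bash
python3 st.py
python3 - <<'E'
from h import *
w=snap("wrist","w7");c=snap("scene","s7");d=snap("side","d7")
p=(.6285,.0441,.12)
def cr(n,im):
    u,v=map(int,proj(n,p));return cv2.resize(im[v-33:v+33,u-43:u+43],(250,190),interpolation=cv2.INTER_CUBIC)
cv2.imwrite("pics/v7.png",np.hstack([cv2.resize(w,(512,384)),np.vstack([cr("scene",c),cr("side",d)])[:380].repeat(1,0) if 0 else np.vstack([cr("scene",c),cr("side",d),np.zeros((4,250,3),np.uint8)])]))
E
```

```text
14.3 [0.4468 0.1877 0.163 ] 178.03 [1.5 0.4 1.2] [-0.035  0.023 -0.035]
1 bank x,y mm -197.2 0.0 z 163.0
2 bank x,y mm -198.1 120.0 z 163.0
```

View pics/v7.png

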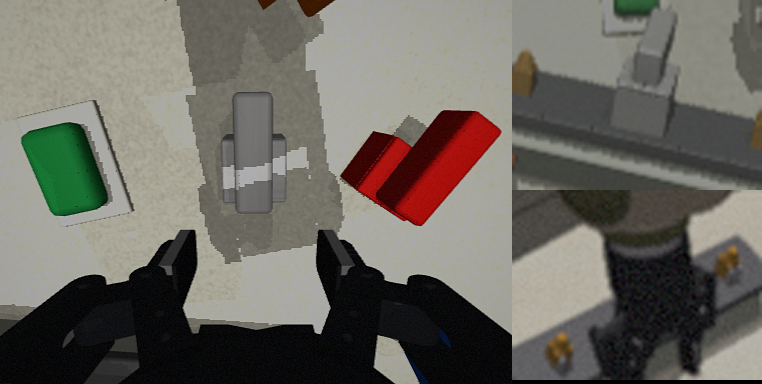

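Run:
```python
from h import *
E=onz("wrist",252.5,93,.092);F=onz("wrist",253,213,.092);v=F-E;L=np.linalg.norm(v);u=v/L
print(E,F,L,np.degrees(np.arctan2(v[1],v[0])))
hub=(E+F)/2+u*.019;print(hub,hub+u*.008-env.observe()["position"])
```

```text
[0.3705324  0.18927886 0.092     ] [0.4498356  0.18658712 0.092     ] 0.0793488623725447 -1.9440114311756462
[0.42917307 0.18728845 0.092     ] [-0.00936022 -0.00084233 -0.07088883]
```

jog_arm([
  [-0.0095,-0.001,0],
  [0,0,-0.03],
  [0,0,-0.03],
  [0,0,-0.0255],
  [0,0,0],
], hand=[0.06,0.06,0.06,0.06,0.06], yaw=[0,0,0,0,0])

```text
time_s: 15.08
position: [0.4357, 0.1868, 0.0763]
tool_rot: [[-0.999, 0.034, -0.004], [0.034, 0.999, -0.001], [0.004, -0.001, -1.0]]
ft_force: [0.3, -0.9, 0.9]
grip_width: 0.0598
gripper_force: 0.0
```

jog_arm([
  [0,0,0],
  [0,0,0],
  [0,0,0],
  [0,0,0],
  [0,0,0],
], hand=[0.01,0.01,0.01,0.01,0.01], yaw=[0,0,0,0,0], grip_force=25)

```text
time_s: 15.7
position: [0.4374, 0.187, 0.0783]
tool_rot: [[-0.999, 0.034, 0.002], [0.034, 0.999, 0.0], [-0.002, 0.0, -1.0]]
ft_force: [0.2, -0.6, 6.7]
grip_width: 0.0257
gripper_force: 30.5
```

jog_arm([
  [0,0,0],
  [0,0,0.03],
  [0,0,0.04],
  [0,0,0.05],
  [0,0,0.03],
], hand=[0.01,0.01,0.01,0.01,0.01], yaw=[0,0,0,0,0])

```text
time_s: 16.32
position: [0.437, 0.187, 0.2298]
tool_rot: [[-0.999, 0.034, 0.003], [0.034, 0.999, 0.0], [-0.003, 0.0, -1.0]]
ft_force: [-0.1, -0.7, -1.8]
grip_width: 0.0255
gripper_force: 29.6
```

```bash
python3 st.py
```

```text
16.325 [0.437  0.187  0.2298] 178.07 [-0.1 -0.7 -1.8] [ 0.01  -0.101 -0.039]
1 bank x,y mm -206.9 -1.9 z 229.8
2 bank x,y mm -207.7 118.1 z 229.8
```

jog_arm([
  [0.03,-0.0035,0],
  [0.035,-0.004,0],
  [0.035,-0.004,0],
  [0.035,-0.004,0],
  [0.035,-0.004,0],
], hand=[0.01,0.01,0.01,0.01,0.01], yaw=[-0.015,-0.015,-0.015,-0.015,-0.015])

```text
time_s: 16.95
position: [0.6077, 0.1673, 0.2272]
tool_rot: [[-0.994, 0.109, -0.001], [0.109, 0.994, -0.0], [0.001, -0.0, -1.0]]
ft_force: [0.1, 0.8, -1.3]
grip_width: 0.0253
gripper_force: 29.5
```

jog_arm([
  [0.027,-0.0028,0],
  [0,0,0],
  [0,0,0],
  [0,0,0],
  [0,0,0],
], hand=[0.01,0.01,0.01,0.01,0.01], yaw=[-0.015,0,0,0,0])

```text
time_s: 17.58
position: [0.6334, 0.1649, 0.2277]
tool_rot: [[-0.992, 0.123, 0.0], [0.123, 0.992, 0.0], [-0.0, 0.0, -1.0]]
ft_force: [-0.4, -0.5, -1.3]
grip_width: 0.0256
gripper_force: 29.2
```

```bash
python3 st.py
```

```text
17.575 [0.6334 0.1649 0.2277] 172.93 [-0.4 -0.5 -1.3] [-0.003 -0.001 -0.006]
1 bank x,y mm -9.2 0.4 z 227.7
2 bank x,y mm -10.0 120.4 z 227.7
```

jog_arm([
  [0.0015,-0.0002,-0.015],
  [0,0,-0.012],
  [0,0,-0.007],
  [0,0,0],
  [0,0,0],
], hand=[0.01,0.01,0.01,0.01,0.01], yaw=[0,0,0,0,0])

```text
time_s: 18.2
position: [0.6356, 0.1645, 0.1937]
tool_rot: [[-0.992, 0.124, 0.001], [0.124, 0.992, 0.0], [-0.001, 0.0, -1.0]]
ft_force: [0.1, 0.6, -1.5]
grip_width: 0.0253
gripper_force: 29.2
```

jog_arm([
  [-0.005,0.0006,0],
  [-0.005,0.0006,0],
  [-0.005,0.0006,0],
  [-0.005,0.0006,0],
  [0,0,0],
], hand=[0.01,0.01,0.01,0.01,0.01], yaw=[0,0,0,0,0])

```text
time_s: 18.82
position: [0.6151, 0.167, 0.1937]
tool_rot: [[-0.992, 0.123, 0.0], [0.123, 0.992, 0.0], [-0.0, 0.0, -1.0]]
ft_force: [2.8, -1.1, 0.9]
grip_width: 0.0253
gripper_force: 29.4
```

jog_arm([
  [-0.005,0.0006,-0.001],
  [-0.005,0.0006,-0.001],
  [-0.005,0.0006,-0.002],
  [-0.005,0.0006,-0.002],
  [0,0,0],
], hand=[0.01,0.01,0.01,0.01,0.01], yaw=[0,0,0,0,0])

```text
time_s: 19.45
position: [0.5948, 0.1694, 0.1871]
tool_rot: [[-0.992, 0.123, -0.001], [0.123, 0.992, -0.0], [0.001, -0.0, -1.0]]
ft_force: [2.2, -0.1, 0.6]
grip_width: 0.0254
gripper_force: 29.7
```

```bash
python3 st.py
```

```text
19.45 [0.5948 0.1694 0.1871] 172.92 [ 2.2 -0.1  0.6] [-0.024 -0.442  0.005]
1 bank x,y mm -48.1 0.1 z 187.1
2 bank x,y mm -49.0 120.1 z 187.1
```

jog_arm([
  [0.003,-0.0004,-0.002],
  [0.003,-0.0004,-0.003],
  [0.002,-0.0003,-0.002],
  [0,0,0],
  [0,0,0],
], hand=[0.01,0.01,0.01,0.01,0.01], yaw=[0,0,0,0,0])

```text
time_s: 20.08
position: [0.6034, 0.1682, 0.1803]
tool_rot: [[-0.992, 0.124, -0.0], [0.124, 0.992, 0.0], [0.0, 0.0, -1.0]]
ft_force: [0.8, 0.0, -2.0]
grip_width: 0.0253
gripper_force: 29.6
```

jog_arm([
  [0.0015,-0.0002,-0.002],
  [0.001,-0.0001,-0.002],
  [0.001,-0.0001,-0.002],
  [0,0,0],
  [0,0,0],
], hand=[0.01,0.01,0.01,0.01,0.01], yaw=[0,0,0,0,0])

```text
time_s: 20.7
position: [0.6069, 0.1678, 0.1743]
tool_rot: [[-0.992, 0.124, -0.0], [0.124, 0.992, 0.0], [0.0, 0.0, -1.0]]
ft_force: [0.3, 0.2, -1.1]
grip_width: 0.0256
gripper_force: 29.6
```

```bash
python3 st.py
```

```text
20.7 [0.6069 0.1678 0.1743] 172.91 [ 0.3  0.2 -1.1] [ 0.037  0.042 -0.006]
1 bank x,y mm -35.8 0.0 z 174.3
2 bank x,y mm -36.7 120.0 z 174.3
```

jog_arm([
  [0.001,-0.0001,-0.002],
  [0.001,-0.0001,-0.002],
  [0.001,-0.0001,-0.002],
  [0.001,-0.0001,-0.002],
  [0,0,0],
], hand=[0.01,0.01,0.01,0.01,0.01], yaw=[0,0,0,0,0])

```text
time_s: 21.32
position: [0.6109, 0.1673, 0.1661]
tool_rot: [[-0.992, 0.123, -0.0], [0.123, 0.992, -0.0], [0.0, -0.0, -1.0]]
ft_force: [-0.1, -0.5, -2.1]
grip_width: 0.0256
gripper_force: 29.6
```

jog_arm([
  [0.001,-0.0001,-0.002],
  [0.001,-0.0001,-0.002],
  [0.0008,-0.0001,-0.0015],
  [0,0,0],
  [0,0,0],
], hand=[0.01,0.01,0.01,0.01,0.01], yaw=[0,0,0,0,0])

```text
time_s: 21.95
position: [0.6136, 0.1671, 0.1608]
tool_rot: [[-0.992, 0.124, -0.0], [0.124, 0.992, -0.0], [0.0, -0.0, -1.0]]
ft_force: [-1.3, 0.1, -2.5]
grip_width: 0.0254
gripper_force: 29.6
```

```bash
python3 st.py
```

```text
21.95 [0.6136 0.1671 0.1608] 172.9 [-1.3  0.1 -2.5] [-0.019  0.081  0.018]
1 bank x,y mm -29.1 0.2 z 160.8
2 bank x,y mm -29.9 120.2 z 160.8
```

jog_arm([
  [0.0008,-0.0001,-0.0013],
  [0.0004,0,-0.001],
  [0,0,0],
  [0,0,0],
  [0,0,0],
], hand=[0.01,0.01,0.01,0.01,0.01], yaw=[0,0,0,0,0])

```text
time_s: 22.58
position: [0.614, 0.1671, 0.1601]
tool_rot: [[-0.992, 0.123, -0.001], [0.123, 0.992, -0.0], [0.001, -0.0, -1.0]]
ft_force: [-9.7, 0.4, 10.0]
grip_width: 0.0257
gripper_force: 31.2
```

jog_arm([
  [0,0,0],
  [0,0,0],
  [0,0,0],
  [0,0,0.03],
  [0,0,0.04],
], hand=[0.045,0.045,0.045,0.045,0.045], yaw=[0,0,0,0,0])

```text
time_s: 23.2
position: [0.6147, 0.1669, 0.2284]
tool_rot: [[-0.992, 0.124, -0.002], [0.124, 0.992, -0.0], [0.002, -0.0, -1.0]]
ft_force: [0.3, -0.2, 0.1]
grip_width: 0.0453
gripper_force: 0.0
```

jog_arm([
  [0,0,0.04],
  [-0.04,0,0.03],
  [-0.05,0.01,0.02],
  [-0.05,0.01,0],
  [-0.05,0.01,0],
], hand=[0.045,0.045,0.045,0.045,0.045], yaw=[0,0,0,0,0])

```text
time_s: 23.82
position: [0.4234, 0.1971, 0.3187]
tool_rot: [[-0.992, 0.124, 0.001], [0.124, 0.992, 0.0], [-0.001, 0.0, -1.0]]
ft_force: [0.7, 0.9, 0.3]
grip_width: 0.0447
gripper_force: 0.0
```

```bash
python3 st.py
python3 - <<'E'
from h import *
c=snap("scene","s8");d=snap("side","d8")
p=(.6285,.06,.1)
def cr(n,im):
    u,v=map(int,proj(n,p));u=max(u,100);return cv2.resize(im[v-75:v+75,u-100:u+100],(400,300),interpolation=cv2.INTER_CUBIC)
cv2.imwrite("pics/v8.png",np.hstack([cr("scene",c),cr("side",d)]))
E
```

```text
23.825 [0.4234 0.1971 0.3187] 172.89 [0.7 0.9 0.3] [ 0.021  0.006 -0.014]
1 bank x,y mm -221.6 6.5 z 318.7
2 bank x,y mm -222.5 126.5 z 318.7
```

View pics/v8.png

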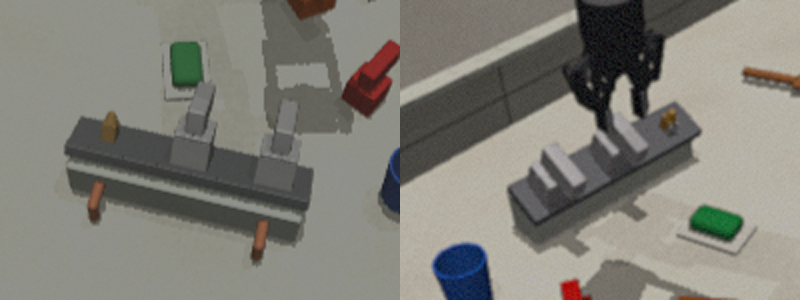

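Both handles sit flat against the grey face on stems 2 and 1, with their levers down the slope. Stem 3 is bare and the other objects look unmoved.

```bash
python3 -c "
from rig import env
print(env.close_job())"
```

```text
the job is handed in; nothing more can be done
None
```

I handed the job in at about 24 s, with one handle fully home on stem 2 and the other on stem 1, both levers pointing down the slope; stem 3 is bare, and the cup, brush and soap dish were left alone.

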